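# Shut up the stationery cabinet

### The job

Shut the small stationery cabinet by pushing with the fingertips; grasp and lift nothing. Push its pen tray fully home, then swing the plain left door shut, and last the right door, the one with the knob, whose cover strip must close over the left door's edge. Push gently, do not shove the cabinet along the desk, and leave the card case on its top, the ink bottle and the rocker blotter where they are.

Things in the scene. Friction and masses are not known exactly. Their poses are not given: they have to be found in the camera images.
- cabinet: Dark wooden desktop cabinet, 160 deep (x) x 240 wide (y) x 124 mm high, 5 kg, loose on the desk. Origin: centre of its underside. Own axes: +x from front to back (its open front faces -x, the robot), +y to the left as the robot sees it, z up. Carcass front plane at x = -80 mm. A pen tray fills the upper half, a book lies below. Shoves along at about 25 N.
- tray (a joint): Pull-out pen tray, 214 mm wide, front board 42 mm high (67 to 109 mm above the desk): how far it stands out, m. 0 = home (its front board then stands 2 mm in front of the carcass front plane), grows towards the cabinet's -x, up to 0.10. Runs level with about 1 N of friction. Between the open doors.
- tray_knob_left (a point): Tip of the left one of two small round brass knobs on the tray's front board, 14 mm across, reaching 9 mm in front of it, 88 mm above the desk, 55 mm left of the cabinet's middle. It moves with the tray. With the tray home it lies 91 mm in front of the cabinet's origin.
- tray_knob_right (a point): The same for the right knob, 55 mm right of the middle.
- leaf_left (a joint): Left door (plain, no knob): opening angle, rad. 0 = shut, grows as its free edge swings out towards the robot, up to 2.0. A framed leaf 119 wide x 114 high x 18 mm thick, 10 to 124 mm above the desk; panel set back 2 mm from the frame on the outside. Stays where it is left (hinge friction 0.03 N m).
- leaf_left_hinge (a point): On the left door's upright hinge axis, 67 mm above the desk: 83 mm in front of the cabinet's origin, 120 mm to its left. The axis lies in the door's inner face; the outer face is 18 mm from it. Shut, the door runs from here to the right (cabinet's -y), outer face to the robot; at 1.57 rad it points at the robot (cabinet's -x), outer face to the left.
- leaf_left_edge (a point): Outer corner of the left door's free edge, half way up: 119 mm from the hinge along the door, on the outer face. Moves with the door.
- leaf_right (a joint): Right door: opening angle, rad, 0 = shut, up to 2.0; mirror image of the left door. On its outer face along the free edge a cover strip, 21 wide and 5 mm thick, reaches 10 mm past the edge and laps over the left door, which it blocks if this door is shut first. Brass knob 97 mm from the hinge axis, half way up, 17 mm across, 19 mm proud of the outer face. Hinge friction 0.03 N m.
- leaf_right_hinge (a point): On the right door's upright hinge axis, 67 mm above the desk, 83 mm in front of the cabinet's origin and 120 mm to its right. Shut, the door runs from here to the left (cabinet's +y); at 1.57 rad it points at the robot with its outer face to the right.
- leaf_right_edge (a point): Outer corner of the right door's free edge, under the cover strip, half way up: 119 mm from the hinge along the door, on the outer face. Moves with the door.
- card_case: Slim silver card case 63 x 96 x 9 mm, lying loose on the cabinet's top. Origin: centre of its underside. To be left alone.
- ink_bottle: Square dark ink bottle 50 x 50 x 60 mm, standing on the desk to the left of the open left door. Origin: centre of its underside. To be left alone.
- blotter: Wooden rocker blotter with a turned knob, 64 x 108 x 72 mm, on the desk to the right of the open right door. Origin: centre of its underside. To be left alone.

How it is judged:
By the outcome, as a careful person would: the job done as asked, in the order asked, and still so for the second after the job is handed in, with the robot touching nothing.
It also fails if it takes over 72 s, if anything falls off the work surface, if the arm or the gripper's body presses on something with over 40 N, if the wrist force passes 120 N, or if a joint passes its speed limit or range.

### The arm

A 6-joint arm with a two-finger parallel gripper is mounted at the origin on the work surface; the furniture and walls round the work are solid. World frame = base frame: x ahead of the robot, y to its left, z up, the work surface at z = 0. Lengths are in m, angles in rad, forces in N, time in s.
With the tool pointing down it reaches from about 0.35 to 0.975 m from the base axis. Payload 4.9 kg.
Tool frame: the origin (TCP) lies at the very end of the fingers, on their centre line; the grasp point (between the pads) lies 19 mm behind it (pinch_z is the distance from the TCP to the grasp point, in m); z points along the fingers, y is the line along which they close (so a half turn about z gives the same grasp; the last joint's range is limited). The gripper opens to 85 mm and grips with 20 to 120 N. Pads are 22 mm wide; open, the fingers measure 114 mm over their backs; the gripper's body (76 mm by 85 mm) begins 54 mm behind the grasp point. The pads swing forward as they close: fully open they stand 13 mm farther back than shut.
Start: joints at [1.089, 0.053, 1.613, -0, 1.476, -0.119], TCP at [0.222, 0.584, 0.231] pointing down, gripper open.
Joint ranges: [-3.01, 3.01], [-1.01, 2.22], [0.06, 2.58], [-1.02, 4.17], [0.09, 2.62], [-3.14, 3.14]. Speed limits (rad/s): [2.57, 2.57, 3.14, 3.14, 3.14, 3.14].

### API

Orientations are given as a unit quaternion [w, x, y, z].
In Python, from plant import * gives the robot as it stands. The module is installed in compiled form; this text tells all that it offers.
- The arm moves only by the tool play_rows, never from a script. Its arguments are lists of equal length, an entry for each row: "linear": the shift along the world's x, y, z in m, a list of three; "turn": the turn about the world's z in degrees. A call has 1 to 8 rows; each row shifts and turns the commanded pose from where the row before left it; what a row does not reach is not made up. A row lasts 1/8 s, in which the tool goes at most 62.5 mm and 10.7 degrees, less where a joint would pass 70% of its speed; a pose out of reach is approached as far as the arm can. A call is refused whole if a number of a shift passes 0.0625 or a number of a turn 10.7, either way. A call with a gripper value outside its range is refused whole. "hand" is the finger opening in m, from 0 to 0.0854, set as the call begins (left out, the last holds). The fingers move at their own pace and stop on an object; the grip force is fixed at half the most. Time passes only in rows, so rows that do not move let the fingers close. It gives the time, the measured TCP pose, the force, the opening and the grip force at its end, in the units of the state.
- state(): the state, without advancing time (a new reading comes with each control period).
- grab_frame(name): name is "side" or "top" or "wrist"; returns the picture (420x560x3 uint8, red, green, blue); there is no depth.
- camera_info(name): a dict with "camera_matrix" (3x3 intrinsics, pixels), "origin" and "attitude" of the camera in the world; the wrist camera has in their place "mount" (4x4, takes a point from camera to tool coordinates, whose origin is the TCP and whose axes are the flange's). Camera axes: x right, y down, z forward; pixel columns grow to the right and rows downward; lengths in m; the calibration is good to about 2 mm. A picture is of the moment at which its call begins: read the wrist's pose just before it. camera_info takes no time and is no camera call.
- job_done(): hands the job in; it is judged then, once.
Trained networks look in the newest picture that a camera, given by its name, has taken for a name from the list of things; names that differ only in an ending like _2 or _b are one class to them, and where a whole thing is asked for, a point or a joint stands for the part that bears it (a point fixed in the world has none). Each returns a list of dicts, best first, with "p" (0 to 1); they miss things now and then, are a little off and sometimes report something else, mostly with a low value. They report only what shows in the picture. A call takes as long as a camera call.
- trace(camera, thing): "region" (420x560 bool, what is visible of it) and "location" ([column, row] in pixels, amid what is visible of it).
The state is a dict: "time": time; "joint_pos": joint angles; "joint_vel": joint speeds; "joint_efforts": joint torques, N m; "tool_pos": TCP position; "tool_rot": TCP orientation; "contact_force": force on the tool from outside, world axes, zero at the start; "ft_torque": the same for the moment, N m; "gripper_width": opening from 0.0 (shut) to 1.0 (fully open); "grasp_force": force on a finger pad.
Only numpy, scipy, OpenCV 4.12 (cv2) and the standard library are available. Lean on these libraries where they do the work, as an engineer would, in place of code of your own. Each camera call takes 0.05 s, during which the arm holds its last target. There are 200 camera calls.

## Working session

There is one attempt and no reset: what is moved stays moved. The work goes in short steps, Python scripts to look and compute and a tool call to move; the robot and the scene stay as the last step left them, time stands still between calls to the robot, and variables do not carry over. Pictures are saved under pics/ and viewed, at most 10 in all, crops included, and the job is handed in when it is done.

Besides the shell and the picture viewer there is one more tool, called after "Request:" by a JSON object that holds its "op" and its "data". play_rows: Moves the arm, as the interface text tells. Its arguments: {"type":"object","properties":{"linear":{"type":"array","items":{"type":"array","items":{"type":"number"}}},"turn":{"type":"array","items":{"type":"number"}},"hand":{"type":"number"}},"required":["linear","turn"]}

```bash
mkdir -p pics
cat > h.py <<'E'
from plant import *
import numpy as np, cv2
from scipy.spatial.transform import Rotation as R
def cam(n):
    c=camera_info(n); a=np.array(c["attitude"],float)
    return np.array(c["camera_matrix"]),np.array(c["origin"]),(a if a.shape==(3,3) else R.from_quat(a[[1,2,3,0]]).as_matrix())
def ray(n,px,z):
    K,o,A=cam(n); d=A@np.linalg.solve(K,[px[0],px[1],1]); return o+d*(z-o[2])/d[2]
def proj(n,P):
    K,o,A=cam(n); q=(np.atleast_2d(P)-o)@A@K.T; return q[:,:2]/q[:,2:]
E
python3 - <<'E'
from h import *
print({k:camera_info('top')[k] for k in('origin','attitude')},camera_info('side'))
for n in('top','side'):
    im=grab_frame(n); cv2.imwrite(f'pics/{n}0.png',im[:,:,::-1])
for n in('top','side'):
  for t in('cabinet','card_case','ink_bottle','blotter','tray','tray_knob_left','tray_knob_right','leaf_left_hinge','leaf_left_edge','leaf_right_hinge','leaf_right_edge'):
    print(n,t,[(round(r['p'],2),np.round(r['location']).tolist(),int(r['region'].sum())) for r in trace(n,t)[:2]])
print(state())
E
```

```text
{'origin': array([0.40783482, 0.06895281, 1.35632919]), 'attitude': array([ 0.03645363, -0.70380095,  0.7082011 , -0.04226756])} {'camera_matrix': array([[523.7549934 ,   0.        , 275.50827237],
       [  0.        , 523.7549934 , 214.11247682],
       [  0.        ,   0.        ,   1.        ]]), 'origin': array([-0.02692557, -0.85332927,  0.68072422]), 'attitude': array([-0.49284246,  0.82672746, -0.22962603,  0.14456797])}
top cabinet [(0.91, [242.0, 197.0], 7480), (0.18, [198.0, 232.0], 549)]
top card_case [(0.89, [256.0, 165.0], 781)]
top ink_bottle [(0.81, [146.0, 238.0], 364)]
top blotter [(0.7, [341.0, 212.0], 819)]
top tray [(0.97, [244.0, 221.0], 2020)]
top tray_knob_left [(0.78, [245.0, 222.0], 2008), (0.29, [339.0, 210.0], 811)]
top tray_knob_right [(0.6, [245.0, 220.0], 2062), (0.29, [255.0, 163.0], 798)]
top leaf_left_hinge [(0.73, [238.0, 202.0], 7576), (0.58, [146.0, 237.0], 354)]
top leaf_left_edge [(0.8, [197.0, 230.0], 552)]
top leaf_right_hinge [(0.62, [240.0, 200.0], 7630)]
top leaf_right_edge [(0.93, [292.0, 231.0], 404)]
side cabinet [(0.59, [270.0, 214.0], 
[... 649 characters left out ...]
900655e+00,  5.26520409e-02,  1.61292579e+00,  1.19438806e-05,
        1.47597965e+00, -1.19023287e-01]), 'joint_vel': array([ 7.58392895e-06, -8.68574962e-04, -5.94798031e-04,  1.12011796e-03,
        3.24621013e-03, -1.44152312e-03]), 'joint_efforts': array([-7.53052664e-04, -3.93709803e+01, -3.70443535e+01, -1.76517588e-04,
        9.47093613e-04,  6.84382982e-06]), 'tool_pos': array([0.22178789, 0.58429937, 0.23131791]), 'tool_rot': array([-4.75652680e-07,  1.80390855e-01,  9.83595008e-01,  1.85556469e-05]), 'contact_force': array([ 0.49496072, -0.55812054, -0.0210978 ]), 'ft_torque': array([-0.01101889,  0.05276827,  0.01202079]), 'grasp_force': 0.0, 'gripper_width': 0.9974689346512557}
```

View pics/top0.png

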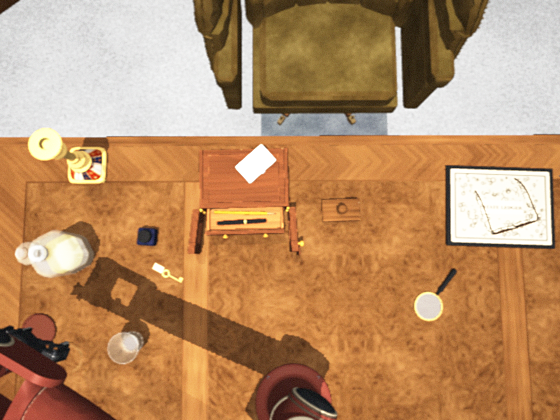

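View pics/side0.png

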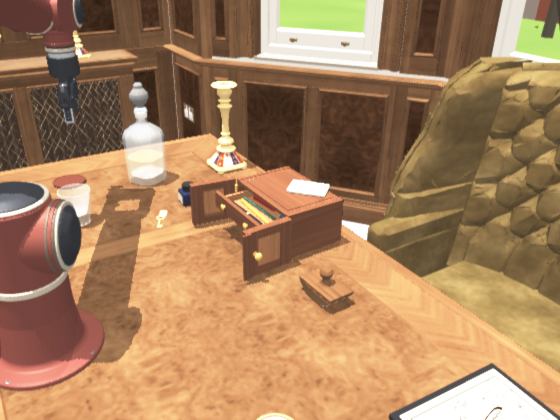

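```bash
cat > fit.py <<'E'
from h import *
from scipy.optimize import minimize
def box(x0,x1,y0,y1,z0,z1): return np.array([[x,y,z] for x in(x0,x1) for y in(y0,y1) for z in(z0,z1)])
def rot(P,a): c,s=np.cos(a),np.sin(a); return P@np.array([[c,s,0],[-s,c,0],[0,0,1]])
def parts(p):
    x,y,a,t,L,Rr=p
    W=lambda P: rot(P,a)+[x,y,0]
    return dict(body=W(box(-.08,.08,-.12,.12,0,.124)),tray=W(box(-.082-t,-.06,-.107,.107,.067,.109)),
      left=W(rot(box(-.018,0,-.119,0,.010,.124),-L)+[-.083,.12,0]),
      right=W(rot(box(-.018,0,0,.119,.010,.124),Rr)+[-.083,-.12,0]))
def mask(n,P):
    m=np.zeros((420*4,560*4),np.uint8); cv2.fillConvexPoly(m,cv2.convexHull(np.round(proj(n,P)*4+1.5).astype(np.int32)),1)
    return cv2.resize(m.astype(np.float32),(560,420),interpolation=cv2.INTER_AREA)
def measure(n,t): return trace(n,t)[0]['region'].astype(np.float32)
def fit(p0,obs,free=range(6)):
    b=lambda m:cv2.GaussianBlur(m,(0,0),1.5)
    ob={k:b(v) for k,v in obs.items()}
    free=list(free)
    def full(q): p=np.array(p0,float); p[free]=np.array(q)*.01*np.array([1,1,5,1,10,10])[free]+p[free]; return p
    def cost(q):
        pr=parts(full(q)); c=0
        for (n,k),o in ob.items():
            m=np.max([mask(n,v) for v in pr.values()],0) if k=='all' else mask(n,pr[k])
            c+=((b(m)-o)**2).sum()
        return c
    r=None; q=np.zeros(len(free))
    for s in(1,.4,.2):
        S=np.vstack([q,q+s*np.eye(len(free))]); r=minimize(cost,q,method='Nelder-Mead',options=dict(initial_simplex=S,maxiter=500,xatol=.005,fatol=.1)); q=r.x
    return full(q),r.fun
E
python3 - <<'E'
from fit import *
for n in('top','side'): grab_frame(n)
obs={}
for n in('top','side'):
    m=measure(n,'cabinet')
    L=measure(n,'leaf_left_edge');Rm=measure(n,'leaf_right_edge');T=measure(n,'tray')
    print(n,[(m*q).sum()/q.sum() for q in(L,Rm,T)])
    obs[n,'all']=np.max([m,measure(n,'card_case'),L,Rm,T],0); obs[n,'left']=L; obs[n,'right']=Rm
obs.pop(('side','left'))
np.save('obs.npy',obs,allow_pickle=True)
o=ray('top',(245,178),.124); print(o)
p0=[o[0],o[1],0,.06,1.6,1.6]
for sub in (('top','side'),('top',),('side',)):
    p,f=fit(p0,{k:v for k,v in obs.items() if k[0] in sub}); print(sub,np.round(p,4),f)
    if len(sub)==2: best=p
p=best; np.save('p.npy',p)
im=cv2.imread('pics/top0.png'); im2=cv2.imread('pics/side0.png'); out=[]
for n,i,(r,c) in(('top',im,(130,130)),('side',im2,(150,170))):
    s=4; i=cv2.resize(i[r:r+140,c:c+ (240 if n=='top' else 190)],None,fx=s if n=='top' else s,fy=s,interpolation=cv2.INTER_CUBIC) 
    for v in parts(p).values():
        for a in range(8):
            for b_ in(1,2,4):
                if not a&b_:
                    q=(proj(n,v[[a,a|b_]])-[c,r]+.5)*s; cv2.line(i,*[tuple(int(w) for w in z) for z in q],(0,255,0),1)
    cv2.imwrite(f'pics/{n}fit.png',i[:600,:800])
E
```

```text
Traceback (most recent call last):
  File "fit.py", line 14, in measure
    def measure(n,t): return trace(n,t)[0]['region'].astype(np.float32)
                             ~~~~~~~~~~^^^
IndexError: list index out of range
```

```bash
cat >> fit.py <<'E'
def measure(n,t):
    for k in range(4):
        r=trace(n,t)
        if r and r[0]['p']>.4: return r[0]['region'].astype(np.float32)
        grab_frame(n)
    print('missed',n,t); return None
def overlay(n,p,r,c,h,w,s,name):
    i=cv2.resize(grab_frame(n)[r:r+h,c:c+w,::-1],None,fx=s,fy=s,interpolation=cv2.INTER_CUBIC)
    for v in parts(p).values():
        for a in range(8):
            for b in(1,2,4):
                if not a&b:
                    q=(proj(n,v[[a,a|b]])-[c,r]+.5)*s; cv2.line(i,*[tuple(int(w) for w in z) for z in q],(0,255,0),1)
    return i
E
python3 - <<'E'
from fit import *
for n in('top','side'): grab_frame(n)
obs={}
for n in('top','side'):
    M={k:measure(n,t) for k,t in dict(c='cabinet',k='card_case',left='leaf_left_edge',right='leaf_right_edge',tray='tray').items()}
    M={k:v for k,v in M.items() if v is not None}
    print(n,{k:((M['c']*q).sum()/q.sum(),q.sum()) for k,q in M.items()})
    obs[n,'all']=np.max(list(M.values()),0)
    for k in('left','right'):
        if k in M and (n,k)!=('side','left'): obs[n,k]=M[k]
o=ray('top',(245,178),.124); print(o)
p0=[o[0],o[1],0,.06,1.6,1.6]
for sub in (('top',),('side',),('top','side')):
    p,f=fit(p0,{k:v for k,v in obs.items() if k[0] in sub}); print(sub,np.round(p,4),f)
np.save('p.npy',p)
i=np.vstack([overlay('top',p,135,180,125,130,2.4*2,'')[:600]]); cv2.imwrite('pics/topfit.png',i)
cv2.imwrite('pics/sidefit.png',overlay('side',p,155,170,135,190,4,''))
for t,z in(('ink_bottle',.05),('blotter',.04)):
    m=measure('top',t)
    ys,xs=np.nonzero(m); print(t,[ray('top',q,z)[:2].round(3).tolist() for q in((xs.min(),ys.min()),(xs.max(),ys.max()))])
E
```

```text
top {'c': (np.float32(1.0), np.float32(7730.0)), 'k': (np.float32(0.04025157), np.float32(795.0)), 'left': (np.float32(1.0), np.float32(536.0)), 'right': (np.float32(0.96909493), np.float32(453.0)), 'tray': (np.float32(0.9929042), np.float32(1973.0))}
side {'c': (np.float32(1.0), np.float32(1596.0)), 'k': (np.float32(0.0), np.float32(571.0)), 'left': (np.float32(0.0), np.float32(1444.0)), 'right': (np.float32(0.012414384), np.float32(2336.0)), 'tray': (np.float32(0.99220777), np.float32(1540.0))}
[0.61802065 0.13013923 0.124     ]
('top',) [0.6199 0.1362 0.0162 0.0691 1.686  1.6382] 89.11497497558594Traceback (most recent call last):
  File "<stdin>", line 14, in <module>
  File "fit.py", line 28, in fit
    S=np.vstack([q,q+s*np.eye(len(free))]); r=minimize(cost,q,method='Nelder-Mead',options=dict(initial_simplex=S,maxiter=500,xatol=.005,fatol=.1)); q=r.x
                                              ~~~~~~~~^^^^^^^^^^^^^^^^^^^^^^^^^^^^^^^^^^^^^^^^^^^^^^^^^^^^^^^^^^^^^^^^^^^^^^^^^^^^^^^^^^^^^^^^^^^^^
    res = _minimize_neldermead(fun, x0, args, callback, bounds=bounds,
                               **options)
    fsim[j] = func(sim[j])
              ~~~~^^^^^^^^
    fx = function(np.copy(x), *(wrapper_args + args))
  File "fit.py", line 23, in cost
    m=np.max([mask(n,v) for v in pr.values()],0) if k=='all' else mask(n,pr[k])
                                                                  ~~~~^^^^^^^^^
  File "fit.py", line 12, in mask
    m=np.zeros((420*4,560*4),np.uint8); cv2.fillConvexPoly(m,cv2.convexHull(np.round(proj(n,P)*4+1.5).astype(np.int32)),1)
                                                                                     ~~~~^^^^^
  File "h.py", line 10, in proj
    K,o,A=cam(n); q=(np.atleast_2d(P)-o)@A@K.T; return q[:,:2]/q[:,2:]
          ~~~^^^
  File "h.py", line 5, in cam
    c=camera_info(n); a=np.array(c["attitude"],float)
ValueError: time passes only in moves, steps and waits
```

```bash
sed -i 's/^def cam/import functools\n@functools.cache\ndef cam/' h.py
python3 - <<'E'
from fit import *
for n in('top','side'): grab_frame(n)
obs={}
for n in('top','side'):
    M={k:measure(n,t) for k,t in dict(c='cabinet',k='card_case',left='leaf_left_edge',right='leaf_right_edge',tray='tray').items()}
    M={k:v for k,v in M.items() if v is not None}
    print(n,{k:int(q.sum()) for k,q in M.items()})
    if M['c'].sum()>5000: obs[n,'all']=np.max(list(M.values()),0)
    for k in('left','right'):
        if k in M and (n,k)!=('side','left'): obs[n,k]=M[k]
p0=[.62,.136,0.016,.069,1.68,1.64]
for sub in (('top',),('top','side')):
    p,f=fit(p0,{k:v for k,v in obs.items() if k[0] in sub}); print(sub,np.round(p,4),f)
np.save('p.npy',p)
cv2.imwrite('pics/topfit.png',overlay('top',p,135,180,125,130,4.8,''))
cv2.imwrite('pics/sidefit.png',overlay('side',p,155,170,135,190,4,''))
for t,z in(('ink_bottle',.05),('blotter',.04)):
    m=measure('top',t)
    ys,xs=np.nonzero(m); print(t,[ray('top',q,z)[:2].round(3).tolist() for q in((xs.min(),ys.min()),(xs.max(),ys.max()))])
print(state()['time'])
E
```

```text
top {'c': 7620, 'k': 742, 'left': 559, 'right': 516, 'tray': 2109}
side {'c': 9912, 'k': 491, 'left': 1516, 'right': 2330, 'tray': 1540}
('top',) [0.6196 0.1361 0.0213 0.0688 1.7039 1.6347] 115.09368896484375
('top', 'side') [0.6196 0.135  0.017  0.0691 1.6876 1.6569] 292.3823547363281
ink_bottle [[0.49, 0.438], [0.441, 0.381]]
blotter [[0.573, -0.084], [0.506, -0.191]]
2.8
```

View pics/topfit.png

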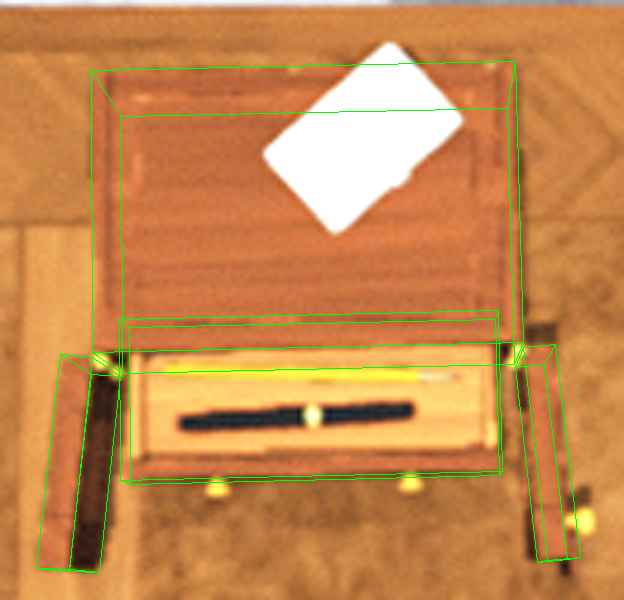

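View pics/sidefit.png

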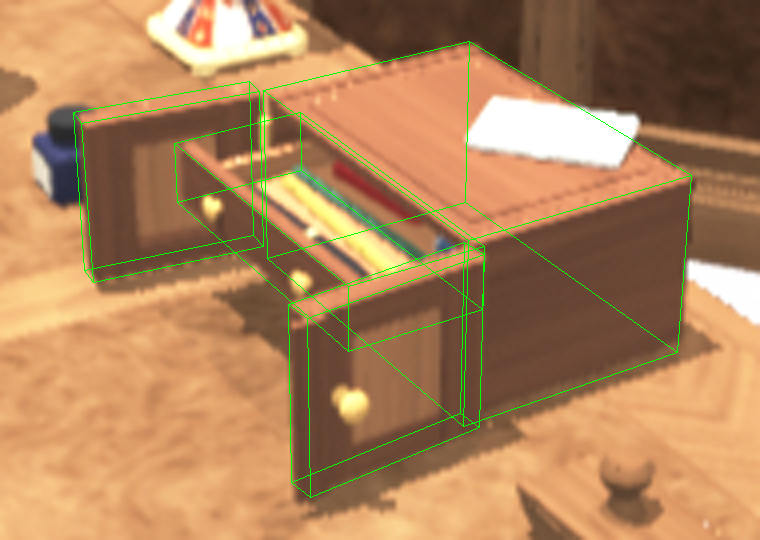

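Request:
{"op": "play_rows", "data": {"linear": [[0.0235,-0.0565,0],[0.0235,-0.0565,0],[0.0235,-0.0565,0],[0.0235,-0.0565,0],[0.0235,-0.0565,0],[0.0235,-0.0565,0],[0.0235,-0.0565,0],[0.0235,-0.0565,0]], "turn": [2.6,2.6,2.6,2.6,2.6,2.6,2.6,2.6], "hand": 0}}

```text
time: 3.8
tool_pos: [0.4103, 0.1305, 0.2317]
tool_rot: [0.001, -0.001, 1.0, 0.0]
contact_force: [1.2, -0.1, -0.4]
gripper_width: -0.002
grasp_force: 0.0
```

Request:
{"op": "play_rows", "data": {"linear": [[0,0.0005,-0.0235],[0,0,-0.0235],[0,0,-0.0235],[0,0,-0.0235],[0,0,-0.0235],[0,0,-0.0235],[0.01,0,0],[0.01,0,0]], "turn": [0,0,0,0,0,0,0,0]}}

```text
time: 4.8
tool_pos: [0.4313, 0.1329, 0.0915]
tool_rot: [0.001, -0.0, 1.0, 0.0]
contact_force: [0.4, -0.1, 0.2]
gripper_width: 0.001
grasp_force: 0.0
```

Request:
{"op": "play_rows", "data": {"linear": [[0.01,0,0],[0.01,0,0],[0.01,0,0],[0.01,0,0],[0.01,0,0],[0.01,0,0],[0.01,0,0],[0.005,0,0]], "turn": [0,0,0,0,0,0,0,0]}}

```text
time: 5.8
tool_pos: [0.5054, 0.1328, 0.0903]
tool_rot: [-0.0, -0.0, 1.0, -0.0]
contact_force: [-1.5, 0.8, 1.3]
gripper_width: -0.001
grasp_force: 0.5
```

Request:
{"op": "play_rows", "data": {"linear": [[0.003,0,0],[0.003,0,0],[0.002,0,0],[0.002,0,0],[0.002,0,0],[0.001,0,0],[0.001,0,0],[0,0,0]], "turn": [0,0,0,0,0,0,0,0]}}

```text
time: 6.8
tool_pos: [0.5189, 0.1327, 0.0903]
tool_rot: [0.0, -0.0, 1.0, -0.0]
contact_force: [-0.2, 0.4, -0.0]
gripper_width: 0.003
grasp_force: 0.2
```

Request:
{"op": "play_rows", "data": {"linear": [[0.001,0,0],[0.001,0,0],[0.001,0,0],[0,0,0]], "turn": [0,0,0,0]}}

```text
time: 7.3
tool_pos: [0.522, 0.1328, 0.0903]
tool_rot: [0.0, -0.0, 1.0, -0.0]
contact_force: [0.2, 0.3, 0.5]
gripper_width: -0.001
grasp_force: 0.2
```

Request:
{"op": "play_rows", "data": {"linear": [[0.001,0,0],[0.001,0,0],[0.001,0,0]], "turn": [0,0,0]}}

```text
time: 7.68
tool_pos: [0.5249, 0.1328, 0.0904]
tool_rot: [0.0, -0.0, 1.0, 0.0]
contact_force: [-2.4, 1.1, 0.1]
gripper_width: 0.001
grasp_force: 0.5
```

Request:
{"op": "play_rows", "data": {"linear": [[0.001,0,0],[0,0,0]], "turn": [0,0]}}

```text
time: 7.92
tool_pos: [0.526, 0.1328, 0.0903]
tool_rot: [0.0, -0.0, 1.0, -0.0]
contact_force: [-0.5, 0.3, -0.1]
gripper_width: 0.005
grasp_force: 0.2
```

Request:
{"op": "play_rows", "data": {"linear": [[0.001,0,0],[0,0,0]], "turn": [0,0]}}

```text
time: 8.18
tool_pos: [0.5269, 0.1328, 0.0903]
tool_rot: [0.0, -0.0, 1.0, -0.0]
contact_force: [0.1, -0.4, -0.2]
gripper_width: 0.0
grasp_force: 0.3
```

Request:
{"op": "play_rows", "data": {"linear": [[0.001,0,0],[0,0,0]], "turn": [0,0]}}

```text
time: 8.43
tool_pos: [0.5273, 0.1328, 0.0903]
tool_rot: [-0.001, -0.0, 1.0, -0.0]
contact_force: [-4.9, 0.2, 2.9]
gripper_width: -0.003
grasp_force: 2.2
```

Request:
{"op": "play_rows", "data": {"linear": [[0.001,0,0],[0,0,0]], "turn": [0,0]}}

```text
time: 8.68
tool_pos: [0.5273, 0.1328, 0.0903]
tool_rot: [-0.002, -0.0, 1.0, -0.0]
contact_force: [-8.9, -0.7, 5.7]
gripper_width: -0.003
grasp_force: 4.3
```

```bash
cat > arc.py <<'E'
from fit import *
def tip(p,side,th,r,gap=0):
    x,y,a=p[:3]; s=1 if side=='left' else -1
    # door direction angle in world; normal outward
    n=rot(np.array([-1.,0,0]),-s*th+a); u=rot(np.array([0,-s*1.,0]),-s*th+a)
    h=rot(np.array([-.083,s*.12,0]),a)+[x,y,0]
    e=.011*abs(n[0])+.0145*abs(n[1])
    return (h+r*u+(.018+e+gap)*n)[:2]
E
python3 - <<'E'
from arc import *
p=np.load('p.npy')
for side,t0 in(('left',p[4]),('right',p[5])):
    print(side,'approach',tip(p,side,t0,.095,.02).round(4),'touch',tip(p,side,t0,.095).round(4))
    prev=None
    for th in list(np.arange(1.6,-.01,-.1)):
        q=tip(p,side,th,.095); print(round(th,2),q.round(4),None if prev is None else ((q-prev)*1000).round(1)); prev=q
E
```

```text
left approach [0.4454 0.3162] touch [0.4434 0.2963]
1.6 [0.44   0.2873] None
1.5 [0.4371 0.2785] [-3.  -8.8]
1.4 [0.4349 0.2695] [-2.2 -9. ]
1.3 [0.4336 0.2601] [-1.3 -9.3]
1.2 [0.4332 0.2505] [-0.4 -9.6]
1.1 [0.4338 0.2408] [ 0.6 -9.8]
1.0 [0.4355 0.2309] [ 1.7 -9.8]
0.9 [0.4382 0.2212] [ 2.7 -9.8]
0.8 [0.4421 0.2116] [ 3.8 -9.6]
0.7 [0.447  0.2024] [ 4.9 -9.2]
0.6 [0.453  0.1936] [ 6.  -8.8]
0.5 [0.46   0.1854] [ 7.  -8.2]
0.4 [0.4679 0.178 ] [ 8.  -7.4]
0.3 [0.4768 0.1714] [ 8.8 -6.6]
0.2 [0.4864 0.1658] [ 9.6 -5.6]
0.1 [0.4967 0.1614] [10.3 -4.5]
-0.0 [0.507 0.158] [10.3 -3.3]
right approach [ 0.4497 -0.0495] touch [ 0.4476 -0.0296]
1.6 [ 0.4453 -0.0238] None
1.5 [ 0.4421 -0.0144] [-3.3  9.4]
1.4 [ 0.4396 -0.0055] [-2.4  8.9]
1.3 [0.438  0.0037] [-1.6  9.2]
1.2 [0.4373 0.0133] [-0.7  9.5]
1.1 [0.4376 0.023 ] [0.3 9.7]
1.0 [0.4389 0.0328] [1.3 9.8]
0.9 [0.4413 0.0426] [2.4 9.8]
0.8 [0.4447 0.0523] [3.5 9.7]
0.7 [0.4493 0.0616] [4.5 9.4]
0.6 [0.4549 0.0706] [5.6 9. ]
0.5 [0.4615 0.079 ] [6.7 8.4]
0.4 [0.4692 0.0867] [7.6 7.7]
0.3 [0.4778 0.0936] [8.6 6.9]
0.2 [0.4871 0.0995] [9.4 5.9]
0.1 [0.4972 0.1043] [10.1  4.9]
-0.0 [0.5078 0.1081] [10.6  3.7]
```

Request:
{"op": "play_rows", "data": {"linear": [[-0.02,0,0],[-0.02,0,0.02],[-0.01,0,0.03],[-0.01,0.01,0.03],[0,0.04,0],[0,0.05,0],[0,0.05,0],[0,0.04,0]], "turn": [0,0,0,0,0,0,0,0]}}

```text
time: 9.68
tool_pos: [0.4693, 0.3248, 0.1706]
tool_rot: [0.001, -0.0, 1.0, 0.0]
contact_force: [0.2, 0.0, -0.8]
gripper_width: -0.001
grasp_force: 0.0
```

Request:
{"op": "play_rows", "data": {"linear": [[-0.023,0.002,0],[0,0,-0.02],[0,0,-0.02],[0,0,-0.02],[0,0,-0.02],[0,0,0],[-0.001,-0.01,0],[-0.001,-0.01,0]], "turn": [0,0,0,0,0,0,0,0]}}

```text
time: 10.68
tool_pos: [0.4445, 0.3045, 0.0914]
tool_rot: [0.001, -0.0, 1.0, 0.0]
contact_force: [-0.4, 0.1, 0.4]
gripper_width: 0.001
grasp_force: 0.0
```

Request:
{"op": "play_rows", "data": {"linear": [[-0.002,-0.01,0],[-0.003,-0.01,0],[-0.003,-0.009,0],[-0.002,-0.009,0],[-0.001,-0.009,0],[0,-0.009,0],[0.0005,-0.01,0],[0.0015,-0.0095,0]], "turn": [0,0,0,0,0,0,0,0]}}

```text
time: 11.68
tool_pos: [0.4348, 0.2286, 0.0903]
tool_rot: [-0.0, -0.0, 1.0, -0.0]
contact_force: [0.9, 0.7, 0.5]
gripper_width: -0.001
grasp_force: 0.2
```

Request:
{"op": "play_rows", "data": {"linear": [[0.003,-0.008,0],[0.004,-0.0095,0],[0.005,-0.009,0],[0.006,-0.009,0],[0.007,-0.008,0],[0.008,-0.0075,0],[0.009,-0.0065,0],[0,0,0]], "turn": [0,0,0,0,0,0,0,0]}}

```text
time: 12.68
tool_pos: [0.4776, 0.1713, 0.0904]
tool_rot: [0.0, 0.0, 1.0, -0.0]
contact_force: [0.3, 0.5, 1.2]
gripper_width: -0.002
grasp_force: 0.0
```

Run:
```python
from h import *
im=grab_frame('top'); s=grab_frame('side')
a=cv2.resize(im[135:260,180:310,::-1],None,fx=3,fy=3,interpolation=cv2.INTER_CUBIC); b=cv2.resize(s[155:280,180:310,::-1],None,fx=3,fy=3,interpolation=cv2.INTER_CUBIC)
cv2.imwrite('pics/mid.png',np.hstack([a,b]))
```

```text
(no output)
```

View pics/mid.png

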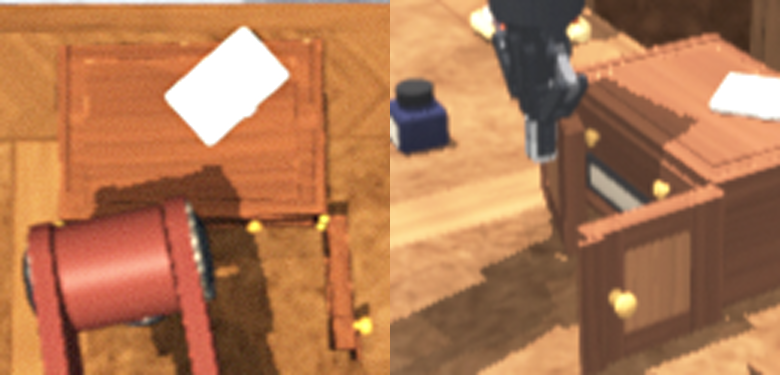

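The picture shows the tray home (its knobs sit at the front plane) and the finger holding the left door about 0.3 rad open. The right door and the card case have not moved.

Request:
{"op": "play_rows", "data": {"linear": [[0.005,-0.003,0],[0.005,-0.003,0],[0.005,-0.002,0],[0.005,-0.002,0],[0.003,-0.001,0],[0.003,-0.001,0],[0,0,0]], "turn": [0,0,0,0,0,0,0]}}

```text
time: 13.65
tool_pos: [0.503, 0.1597, 0.0903]
tool_rot: [0.0, -0.0, 1.0, -0.0]
contact_force: [-0.4, 0.1, 0.9]
gripper_width: 0.001
grasp_force: 0.0
```

Request:
{"op": "play_rows", "data": {"linear": [[0.001,0,0],[0.001,0,0],[0,0,0]], "turn": [0,0,0]}}

```text
time: 14.02
tool_pos: [0.5048, 0.1598, 0.0903]
tool_rot: [0.0, -0.0, 1.0, -0.0]
contact_force: [0.0, -0.2, 0.0]
gripper_width: -0.004
grasp_force: 0.0
```

Request:
{"op": "play_rows", "data": {"linear": [[0.001,0,0],[0.001,0,0],[0,0,0]], "turn": [0,0,0]}}

```text
time: 14.4
tool_pos: [0.5069, 0.1598, 0.0903]
tool_rot: [0.0, -0.0, 1.0, 0.0]
contact_force: [0.2, 1.1, 0.2]
gripper_width: 0.001
grasp_force: 0.0
```

Request:
{"op": "play_rows", "data": {"linear": [[0.001,0,0],[0,0,0]], "turn": [0,0]}}

```text
time: 14.65
tool_pos: [0.5077, 0.1598, 0.0903]
tool_rot: [-0.0, -0.0, 1.0, -0.0]
contact_force: [-1.3, -1.3, -0.0]
gripper_width: 0.001
grasp_force: 0.6
```

Request:
{"op": "play_rows", "data": {"linear": [[0.001,0,0],[0,0,0]], "turn": [0,0]}}

```text
time: 14.9
tool_pos: [0.5077, 0.1598, 0.0903]
tool_rot: [-0.002, -0.0, 1.0, -0.0]
contact_force: [-5.6, -0.8, 3.9]
gripper_width: 0.001
grasp_force: 3.0
```

Request:
{"op": "play_rows", "data": {"linear": [[0.001,0,0],[0,0,0]], "turn": [0,0]}}

```text
time: 15.15
tool_pos: [0.5077, 0.1598, 0.0902]
tool_rot: [-0.003, -0.0, 1.0, -0.0]
contact_force: [-10.2, -1.1, 7.2]
gripper_width: 0.004
grasp_force: 5.1
```

Request:
{"op": "play_rows", "data": {"linear": [[-0.012,0,0],[-0.02,0,0.02],[-0.015,0,0.03],[-0.015,-0.01,0.03],[0,-0.05,0],[0,-0.06,0],[0,-0.06,0],[0,-0.04,0]], "turn": [0,0,0,0,0,0,0,0]}}

```text
time: 16.15
tool_pos: [0.4476, -0.0624, 0.1705]
tool_rot: [0.001, 0.001, 1.0, -0.0]
contact_force: [0.2, 0.9, 0.3]
gripper_width: -0.005
grasp_force: 0.0
```

Request:
{"op": "play_rows", "data": {"linear": [[0,0,0],[0,0,-0.02],[0,0,-0.02],[0,0,-0.02],[0,0,-0.02],[0,0,0],[-0.001,0.01,0],[-0.001,0.01,0]], "turn": [0,0,0,0,0,0,0,0]}}

```text
time: 17.15
tool_pos: [0.4465, -0.0394, 0.0915]
tool_rot: [0.001, -0.0, 1.0, -0.0]
contact_force: [0.0, 0.8, 0.5]
gripper_width: -0.0
grasp_force: 0.0
```

Request:
{"op": "play_rows", "data": {"linear": [[-0.001,0.01,0],[-0.003,0.009,0],[-0.003,0.009,0],[-0.0025,0.009,0],[-0.0015,0.009,0],[-0.0005,0.0095,0],[0,0.0095,0],[0.001,0.009,0]], "turn": [0,0,0,0,0,0,0,0]}}

```text
time: 18.15
tool_pos: [0.435, 0.0344, 0.0903]
tool_rot: [-0.0, -0.0, 1.0, -0.0]
contact_force: [0.8, 0.1, 0.5]
gripper_width: 0.003
grasp_force: 0.3
```

Request:
{"op": "play_rows", "data": {"linear": [[0.004,0.008,0],[0.004,0.0095,0],[0.005,0.009,0],[0.006,0.009,0],[0.007,0.008,0],[0.008,0.0075,0],[0.009,0.0065,0],[0,0,0]], "turn": [0,0,0,0,0,0,0,0]}}

```text
time: 19.15
tool_pos: [0.4789, 0.0918, 0.0903]
tool_rot: [-0.0, -0.0, 1.0, 0.0]
contact_force: [-0.3, 0.4, 0.3]
gripper_width: -0.0
grasp_force: 0.0
```

Request:
{"op": "play_rows", "data": {"linear": [[0.005,0.003,0],[0.005,0.003,0],[0.005,0.002,0],[0.004,0.002,0],[0.003,0.001,0],[0.002,0.001,0],[0,0,0]], "turn": [0,0,0,0,0,0,0]}}

```text
time: 20.02
tool_pos: [0.5025, 0.1034, 0.0904]
tool_rot: [0.0, -0.0, 1.0, 0.0]
contact_force: [-0.5, 0.0, 0.2]
gripper_width: -0.004
grasp_force: 0.0
```

Request:
{"op": "play_rows", "data": {"linear": [[0.001,0,0],[0,0,0]], "turn": [0,0]}}

```text
time: 20.27
tool_pos: [0.5033, 0.1033, 0.0903]
tool_rot: [0.0, -0.0, 1.0, 0.0]
contact_force: [-0.5, 0.4, 0.8]
gripper_width: 0.002
grasp_force: 0.0
```

Request:
{"op": "play_rows", "data": {"linear": [[0.001,0,0],[0.001,0,0],[0.001,0,0],[0,0,0]], "turn": [0,0,0,0]}}

```text
time: 20.78
tool_pos: [0.5065, 0.1033, 0.0904]
tool_rot: [0.0, -0.0, 1.0, -0.0]
contact_force: [0.3, 0.4, -0.6]
gripper_width: -0.001
grasp_force: 0.0
```

Request:
{"op": "play_rows", "data": {"linear": [[0.001,0,0],[0,0,0]], "turn": [0,0]}}

```text
time: 21.02
tool_pos: [0.5074, 0.1033, 0.0903]
tool_rot: [0.0, -0.0, 1.0, -0.0]
contact_force: [-0.0, -0.6, 0.8]
gripper_width: -0.0
grasp_force: 0.0
```

Request:
{"op": "play_rows", "data": {"linear": [[0.001,0,0],[0,0,0]], "turn": [0,0]}}

```text
time: 21.28
tool_pos: [0.5084, 0.1033, 0.0903]
tool_rot: [0.0, -0.0, 1.0, -0.0]
contact_force: [-0.6, -0.1, 0.0]
gripper_width: 0.0
grasp_force: 0.0
```

Request:
{"op": "play_rows", "data": {"linear": [[0.001,0,0],[0,0,0]], "turn": [0,0]}}

```text
time: 21.52
tool_pos: [0.5088, 0.1033, 0.0903]
tool_rot: [-0.001, -0.0, 1.0, -0.0]
contact_force: [-3.8, 0.3, 3.0]
gripper_width: 0.002
grasp_force: 1.7
```

Request:
{"op": "play_rows", "data": {"linear": [[0.001,0,0],[0,0,0]], "turn": [0,0]}}

```text
time: 21.78
tool_pos: [0.5089, 0.1033, 0.0903]
tool_rot: [-0.002, -0.0, 1.0, -0.0]
contact_force: [-9.1, 0.3, 5.6]
gripper_width: 0.006
grasp_force: 4.0
```

Request:
{"op": "play_rows", "data": {"linear": [[-0.01,0,0],[-0.03,0,0.02],[-0.02,0,0.04],[0,-0.02,0.06],[0,-0.06,0.02],[0,-0.06,0],[0,-0.06,0],[0,-0.06,0]], "turn": [0,0,0,0,0,0,0,0]}}

```text
time: 22.78
tool_pos: [0.4501, -0.1577, 0.2297]
tool_rot: [0.001, -0.0, 1.0, -0.001]
contact_force: [0.6, -0.1, 0.4]
gripper_width: 0.002
grasp_force: 0.0
```

Run:
```python
from fit import *
p=np.load('p.npy'); p[3:]=0
a=overlay('top',p,135,180,110,110,3.6,''); b=overlay('side',p,150,200,110,110,3.6,'')
c=cv2.resize(grab_frame('top')[135:245,180:290,::-1],None,fx=2.5,fy=2.5); 
cv2.imwrite('pics/end.png',np.hstack([a,b]))
```

```text
(no output)
```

View pics/end.png

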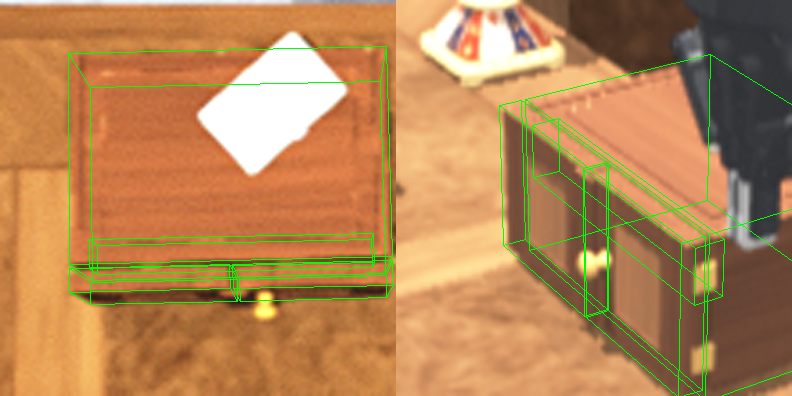

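The last picture shows both doors flush with the fitted shut outline. The knob and cover strip are at the middle, about (265,303) in the left half. The cabinet and card case have not moved, and the arm is clear.

```bash
python3 -c "from plant import *; print(job_done())"
```

```text
the job is handed in; nothing more can be done
None
```

The tray is home and both doors are shut in the order asked, left then right with its cover strip over the left edge; pushes measured about 10 N at most, and I handed the job in at about 23 s with the arm clear and the cabinet and card case unmoved in the last picture (ink bottle and blotter not re-checked).

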